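# Centre the pear on the weighing pan

## Task

The green pear stands off to one side on the small round pan of the bench scale. Nudge it with light pushes of the fingertips until it stands upright wholly inside the blue ring printed around the middle of the pan, then leave it standing there at rest. Do not grip, lift, topple or hit it hard, and leave everything else on the table where it is.

Things in the scene. Friction and masses are not known exactly. Their poses are not given: they have to be found in the camera images.
- pear: green pear that stands on the scale's pan, stem up; 68 mm tall (76 mm with its thin stem), about 0.15 kg. Origin: centre of its flat underside, z up the stem. It stands on a flat 32 mm across, swells to its widest, 56 mm across, 23 mm above its underside, and narrows from there to 27 mm across at 57 mm. It slides on the pan (friction about 0.4) when pushed at its widest part or below, and rocks and topples when pushed above about 35 mm
- pan: round flat steel weighing pan without rim, 104 mm across and 8 mm thick, fixed (it does not sink or turn), on a short neck over the scale's case; its top lies 70 mm above the table. A blue ring, 70 mm inside and 76 mm outside diameter, is printed around its middle. Origin: centre of its underside; its yaw means nothing
- pan_center (a point): the middle of the pan's top face, in the centre of the blue ring
- scale: grey bench scale fixed to the table, its case 200 x 190 mm and 46 mm high with the display on the side of its own -x; the pan sits above the case's centre. Origin: centre of the case's underside, on the table
- red_pear: a reddish pear of the same shape and size as the green one, standing on the table near the scale; to be left alone. Origin: centre of its underside
- weight: brass check weight with a knob on top, 38 mm across and 56 mm tall, standing on the table near the scale; to be left alone. Origin: centre of its underside
- jar: small amber jar, 48 mm across and 60 mm tall, on the table near the scale; to be left alone. Origin: centre of its underside
- tape: roll of brown tape lying flat, 90 mm across and 25 mm high, on the table; to be left alone. Origin: centre of its underside
- brush: hand brush lying on the table, lower than 40 mm; to be left alone. Origin near its middle, on the table, x along the brush
- spray: white spray bottle with a blue trigger head, 76 mm across and 199 mm tall, at the right side of the table; to be left alone. Origin: centre of its underside
- basin: yellow plastic bowl, 170 mm across and 75 mm high, at the left side of the table; to be left alone. Origin: centre of its underside
There are look-alikes about, which are no part of the job. What is shaped like the pear but pink or purple is not meant.

How it is judged:
At the end, for the whole second after the job is handed in: The green pear stands on the pan, upright within 0.1 rad and at rest, its underside's centre within 8 mm of the middle of the pan (horizontal distance between pear and pan_center below 0.008 m and angle between pear's own z axis and vertical below 0.1 rad and z of pear in the frame of pan_center between -0.004 and 0.004 m and linear speed of pear below 0.01 m/s); the robot touches nothing.
It fails at once if the pear is lifted (underside's centre more than 10 mm above the pan) (z of pear in the frame of pan_center above 0.01 m).
It fails at once if the pear is toppled (tilted more than 0.5 rad) or falls off the pan (angle between pear's own z axis and vertical above 0.5 rad or z of pear in the frame of pan_center below -0.01 m).
It fails at once if the pear is gripped or hit hard (contact force between fingers or arm and pear above 12 N) (contact force between any of the fingers, the arm and pear above 12 N).
It fails at once if a bystander is moved by more than 15 mm or tipped (distance of any of red_pear, weight, jar, tape, brush, spray, basin from where it was at the start of the episode above 0.015 m or angle between any of red_pear, weight, jar, tape, brush, spray, basin's own z axis and vertical above 0.5 rad).
It also fails if it takes over 48 s, if anything falls off the work surface, if the arm or the gripper's body presses on something with over 40 N, if the wrist force passes 120 N, or if a joint passes its speed limit or range.

## Robot

A 6-joint arm with a two-finger parallel gripper is mounted at the origin on the work surface. World frame = base frame: x ahead of the robot, y to its left, z up, the work surface at z = 0. Lengths are in m, angles in rad, forces in N, time in s.
With the tool pointing down it reaches from about 0.25 to 0.775 m from the base axis. Payload 4 kg.
Tool frame: the origin (TCP) lies at the centre of the arm's flange, where the gripper is bolted on; the fingertips stand 199 mm ahead of it and the grasp point (between the pads) lies 180 mm ahead of it (robot.tcp_to_tips is the distance from the TCP to the fingertips, in m); z points along the fingers, y is the line along which they close (so a half turn about z gives the same grasp; the last joint's range is limited). The gripper opens to 94 mm and grips with 3 to 60 N. Pads are 16 mm wide; open, the fingers measure 119 mm over their backs; the gripper's body (75 mm by 177 mm) begins 78 mm behind the grasp point.
Start: joints at [1.245, 0.087, 1.371, -0, 1.684, -0.103], TCP at [0.122, 0.536, 0.405] pointing down, gripper open.
Joint ranges: [-3.1, 3.1], [-0.76, 2.03], [0.27, 2.55], [-1.08, 4.22], [0.17, 2.65], [-2.57, 2.57]. Speed limits (rad/s): [2.79, 2.79, 3.14, 3.14, 3.14, 3.14].

## Interface

Orientations are given as [roll, pitch, yaw] about the fixed x, y, z axes, in that order (R = Rz(yaw) Ry(pitch) Rx(roll)).
In Python, from bench import telemetry, snapshot, ticket, robot gives the robot as it stands.
- The arm moves only by the tool apply_moves, never from a script. Its argument "moves" is a list that holds one entry, the list of rows, each a list of 5 numbers: the shift along the tool's x, y, z in units of 50 mm (1.0 is 50 mm), then the turn about the tool's z in units of 10 degrees (1.0 is 10 degrees), then the closure, from 0 (fully open) to 1 (shut). A call has 1 to 10 rows; each row is the pose to reach, as a shift and turn from the pose commanded when the call began, along the tool's axes at that moment; what a row does not reach only later rows make up. A row lasts 1/8 s, in which the tool goes at most 62.5 mm and 10.7 degrees, less where a joint would pass 70% of its speed; a pose out of reach is approached as far as the arm can. A call with a gripper value outside its range is refused whole. The fingers move at their own pace and stop on an object; the grip force is fixed at half the most. Time passes only in rows, so rows that repeat a pose let the fingers close. It gives the time, the measured TCP pose, the force, the opening and the grip force at its end, in the units of the state.
- telemetry.get_obs(): the state, without advancing time (a new reading comes with each control period).
- snapshot(name): name is "side" or "top"; returns a dict with "image" (400x640x3 uint8, red, green, blue), "fovy" (degrees; the focal length in pixels is half the picture's height over the tangent of half this angle, whatever the lens; pixels are square), "cx", "cy" (the principal point, pixels), "R" (3x3) and "t" (3): a world point X has camera coordinates R X + t. Camera axes: x right, y down, z forward; pixel columns grow to the right and rows downward; lengths in m; the calibration is good to about 2 mm. A picture is of the moment at which its call begins. There is no depth.
- ticket.close_job(): hands the job in; it is judged then, once.
The state is a dict: "time": time; "joint_positions": joint angles; "qvel": joint speeds; "joint_torque": joint torques, N m; "tool_pos": TCP position; "ee_rot": TCP orientation; "wrist_force": force on the tool from outside, world axes, zero at the start; "wrist_torque": the same for the moment, N m; "width": finger opening in m; "finger_force": force on a finger pad.
Only numpy, scipy, OpenCV 4.12 (cv2) and the standard library are available. Lean on these libraries where they do the work, as an engineer would, in place of code of your own. Each camera call takes 0.05 s, during which the arm holds its last target. There are 200 camera calls.

## Working session

There is one attempt and no reset: what is moved stays moved. The work goes in short steps, Python scripts to look and compute and a tool call to move; the robot and the scene stay as the last step left them, time stands still between calls to the robot, and variables do not carry over. Pictures are saved under pics/ and viewed, at most 10 in all, crops included, and the job is handed in when it is done.

Besides the shell and the picture viewer there is one more tool, called as name(argument=value, ...), one argument or row to a line, values as JSON. apply_moves: Moves the arm, as the interface text tells. Its arguments: {"type":"object","properties":{"moves":{"type":"array","items":{"type":"array","items":{"type":"array","items":{"type":"number"}}}}},"required":["moves"]}

```bash
mkdir -p pics; cat > h.py <<'E'
import numpy as np, cv2
from bench import telemetry, snapshot, ticket, robot
def ray(s,u,v):
    f=200/np.tan(np.radians(s["fovy"])/2)
    R=np.array(s["R"]);t=np.array(s["t"])
    return -R.T@t, R.T@np.array([(u-s["cx"])/f,(v-s["cy"])/f,1])
def atz(s,u,v,z):
    o,d=ray(s,u,v); return o+d*(z-o[2])/d[2]
def proj(s,X):
    f=200/np.tan(np.radians(s["fovy"])/2)
    c=np.array(s["R"])@np.array(X)+np.array(s["t"]); return f*c[0]/c[2]+s["cx"],f*c[1]/c[2]+s["cy"]
def save(s,n,box=None,k=1):
    im=s["image"][...,::-1]
    if box: im=im[box[1]:box[3],box[0]:box[2]]
    cv2.imwrite("pics/"+n,cv2.resize(np.ascontiguousarray(im),None,fx=k,fy=k,interpolation=cv2.INTER_CUBIC))
E
python3 - <<'E'
from h import *
print(telemetry.get_obs())
for n in("top","side"):
    s=snapshot(n);save(s,n+"0.png");print(n,s["fovy"],s["cx"],s["cy"],ray(s,320,200))
E
```

```text
{'time': 0.0, 'joint_positions': array([ 1.24486449e+00,  8.79626714e-02,  1.37221820e+00, -3.49927570e-05,
        1.68363226e+00, -1.03129930e-01]), 'qvel': array([ 0.00032565,  0.00017737, -0.00057539, -0.00153823,  0.00040561,
       -0.0017257 ]), 'joint_torque': array([-5.03090416e-05, -3.40176845e+01, -3.02432263e+01,  7.18780607e-02,
        3.28722631e-02, -1.97689506e-04]), 'tool_pos': array([0.12151999, 0.53629446, 0.40351781]), 'ee_rot': array([-3.13938040e+00, -1.93997355e-04,  2.91878663e+00]), 'wrist_force': array([-0.08837973, -0.34183471,  0.65731033]), 'wrist_torque': array([-0.01166522, -0.01889795,  0.00730922]), 'finger_force': 0.0, 'width': 0.09391202623103133}
top 52.44571009633869 328.6205231712683 209.8524521613713 (array([ 0.26039472, -0.00798313,  1.25710861]), array([ 0.22037571,  0.04602712, -0.97486181]))
side 51.48134920778071 325.50661481218447 201.09249331927046 (array([ 0.31734772, -1.03962859,  0.7392103 ]), array([ 0.11740404,  0.84917603, -0.51507235]))
```

View pics/top0.png

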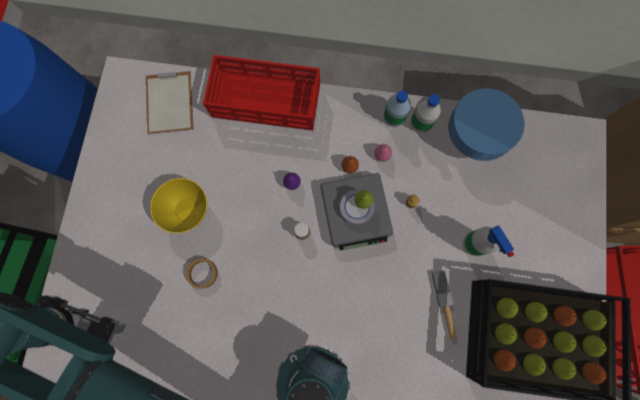

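View pics/side0.png

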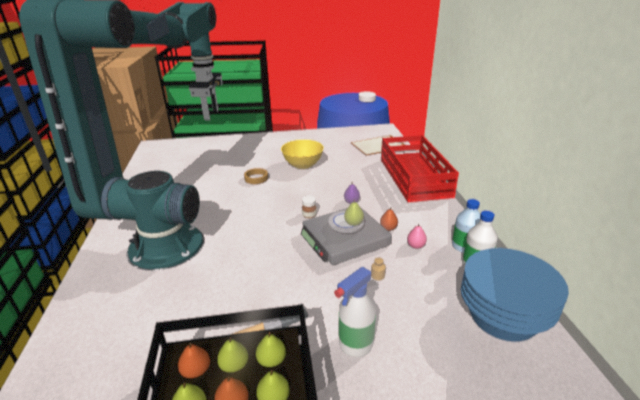

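Top view: the green pear is on the pan at (364,199), with the ring around (357,207). The look-alikes are red (350,164), pink (384,152) and purple (291,181), plus the green pears in the crate at around (550,330). Only the one at (364,199) is green and on the pan. In the side view it is at (354,213). I'll confirm with enlarged crops.

```bash
python3 - <<'E'
from h import *
a=snapshot("top");b=snapshot("side")
A=a["image"][165:255,310:400,::-1];B=b["image"][185:265,295:395,::-1]
A=cv2.resize(np.ascontiguousarray(A),(540,540),interpolation=cv2.INTER_CUBIC)
cv2.imwrite("pics/c_top.png",A)
B=cv2.resize(np.ascontiguousarray(B),(700,560),interpolation=cv2.INTER_CUBIC)
cv2.imwrite("pics/c_side.png",B)
E
```

```text
(no output)
```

View pics/c_top.png

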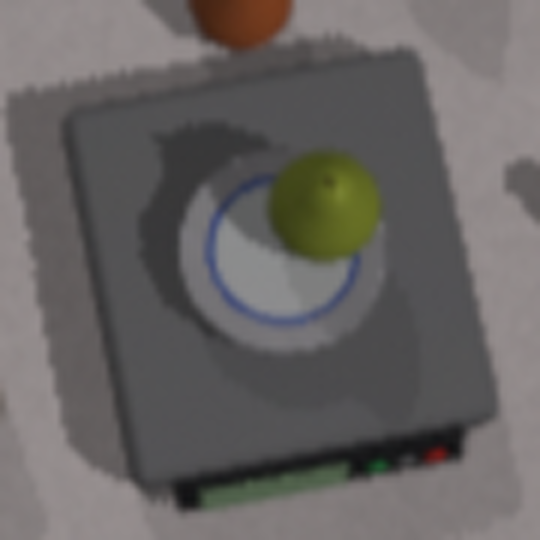

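View pics/c_side.png

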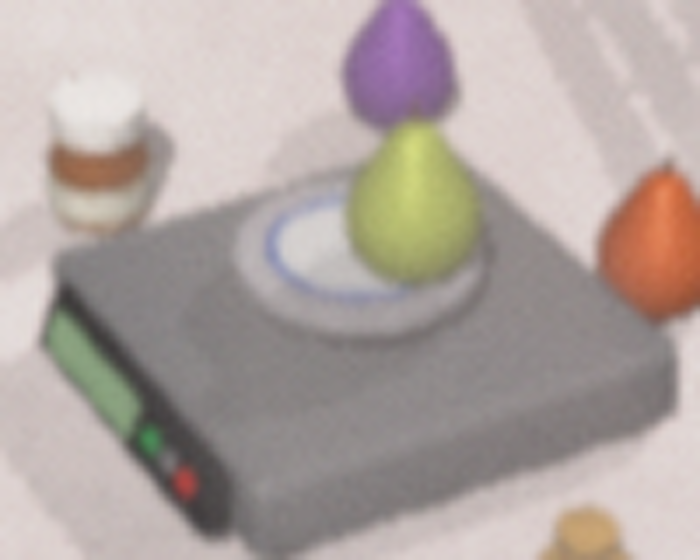

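```bash
python3 - <<'E'
from h import *
a=snapshot("top");b=snapshot("side")
print([k for k in a if k!="image"])
def px(x,y): return (x+.5)/6-.5+310,(y+.5)/6-.5+165
C=atz(a,*px(283,250),.07)
for e in [(179,250),(386,250),(283,146),(283,354)]: print(np.linalg.norm(atz(a,*px(*e),.07)-C))
P=atz(a,*px(325,206),.095)
stem=atz(a,*px(328,180),.143)
print(C,P,stem,P-C)
for X in (C,[P[0],P[1],.095]):
    u,v=proj(b,X);print("side crop",(u-295+.5)*7-.5,(v-185+.5)*7-.5)
for n,u,v,z in(("red",350,164,.025),("jar",302,230,.05),("weight",413,201,.04),("pink",384,152,.025),("purple",292,181,.025)): print(n,atz(a,u,v,z)[:2]-C[:2])
for e in [(68,120),(412,52),(495,415),(140,480)]: print(atz(a,*px(*e),.046))
E
```

```text
['fovy', 'cx', 'cy', 'R', 't']
0.05185231257555623
0.05137781949420057
0.053493223901904766
0.052563214006415594
[ 0.52467452 -0.06348604  0.07      ] [ 0.54378412 -0.08004903  0.095     ] [ 0.5447474  -0.07699905  0.143     ] [ 0.01910961 -0.01656299  0.025     ]
side crop 354.8745698145435 251.8866076052251
side crop 410.17715000712684 218.30870695807977
red [0.14317407 0.03565818]
jar [-0.09026985  0.15322488]
weight [ 0.0465658  -0.17096469]
pink [ 0.19770416 -0.06696657]
purple [0.06295805 0.20931601]
[0.58286064 0.05316294 0.046     ]
[ 0.64307781 -0.11811377  0.046     ]
[ 0.46038381 -0.18027689  0.046     ]
[ 0.40387552 -0.00807774  0.046     ]
```

apply_moves(
  moves=[
    [[-0.4,-0.35,0,0.2,0],[-1.2,-1.05,0,0.5,0.3],[-2,-1.77,0,0.8,0.68],[-2.8,-2.48,0,1.1,0.68],[-3.6,-3.2,0,1.4,0.68],[-4.4,-3.9,0,1.7,0.68],[-5.2,-4.6,0,2,0.68],[-6,-5.3,0,2.3,0.68],[-6.8,-6,0,2.6,0.68],[-7.5,-6.64,0,2.8,0.68]],
  ],
)

```text
time: 1.55
tool_pos: [0.4146, 0.128, 0.4048]
ee_rot: [3.141, 0.0, 2.428]
wrist_force: [-0.0, 0.8, -0.1]
width: 0.03
finger_force: 0.0
```

apply_moves(
  moves=[
    [[-0.7,-0.2,0,0,0.68],[-1.6,-0.4,0,0,0.68],[-2.5,-0.6,0,0,0.68],[-3.4,-0.8,0,0,0.68],[-4.3,-1.0,0,0,0.68],[-5.1,-1.25,0,0,0.68],[-5.7,-1.4,0,0,0.68],[-6.1,-1.46,0,0,0.68],[-6.1,-1.46,0,0,0.68],[-6.1,-1.46,0,0,0.68]],
  ],
)

```text
time: 2.8
tool_pos: [0.597, -0.1242, 0.4046]
ee_rot: [3.141, -0.001, 2.43]
wrist_force: [-0.2, -0.6, -0.3]
width: 0.0301
finger_force: 0.0
```

apply_moves(
  moves=[
    [[0,0,0.5,0,0.68],[0,0,1.0,0,0.68],[0,0,1.5,0,0.68],[0,0,1.9,0,0.68],[0,0,2.2,0,0.68],[0,0,2.4,0,0.68],[0,0,2.5,0,0.68],[0,0,2.5,0,0.68],[0,0,2.5,0,0.68]],
  ],
)

```text
time: 3.92
tool_pos: [0.5975, -0.1248, 0.2805]
ee_rot: [3.141, 0.001, 2.43]
wrist_force: [-0.2, 0.1, -0.7]
width: 0.0303
finger_force: 0.0
```

```bash
python3 - <<'E'
from h import *
o=telemetry.get_obs();T=o["tool_pos"];y=o["ee_rot"][2];d=np.array([np.cos(y),np.sin(y)]);n=np.array([np.sin(y),-np.cos(y)])
C=np.array([.5247,-.0635]);P=np.array([.5438,-.0800])
for X in(P,C): print((X-T[:2])@d,(X-T[:2])@n)
print(T)
a=snapshot("top");b=snapshot("side")
A=cv2.resize(np.ascontiguousarray(a["image"][165:255,310:400,::-1]),(540,540),interpolation=cv2.INTER_CUBIC)
B=cv2.resize(np.ascontiguousarray(b["image"][165:265,315:415,::-1]),(540,540),interpolation=cv2.INTER_CUBIC)
im=cv2.resize(np.hstack([A,B]),(800,400),interpolation=cv2.INTER_AREA)
cv2.imwrite("pics/near.png",im)
E
```

```text
0.06989109634337942 -0.0011301097755122354
0.09513113245680357 -0.001106089096082843
[ 0.59747039 -0.12478317  0.2804933 ]
```

View pics/near.png

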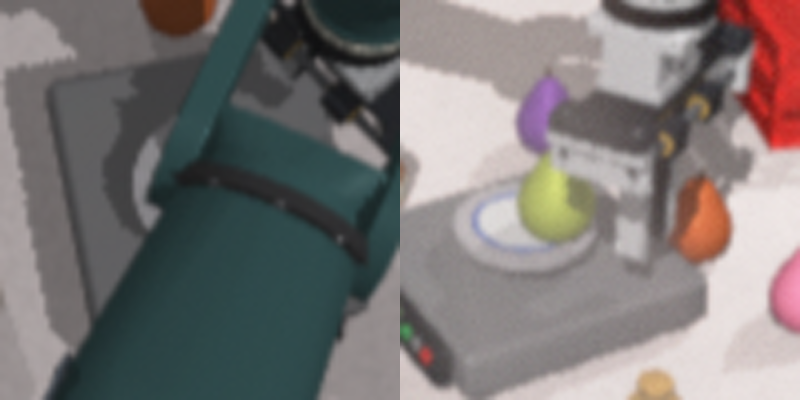

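Side view: the fingers stand behind the pear with a clear gap and the pear is upright. Next I'll approach and push slowly.

apply_moves(
  moves=[
    [[0.15,-0.02,0,0,0.68],[0.3,-0.02,0,0,0.68],[0.42,-0.02,0,0,0.68],[0.5,-0.02,0,0,0.68],[0.56,-0.02,0,0,0.68],[0.61,-0.02,0,0,0.68],[0.65,-0.02,0,0,0.68],[0.69,-0.02,0,0,0.68],[0.72,-0.02,0,0,0.68],[0.75,-0.02,0,0,0.68]],
  ],
)

```text
time: 5.28
tool_pos: [0.5682, -0.1009, 0.2796]
ee_rot: [3.142, 0.0, 2.43]
wrist_force: [0.3, -0.1, 0.4]
width: 0.0303
finger_force: 0.3
```

apply_moves(
  moves=[
    [[0.03,0,0,0,0.68],[0.06,0,0,0,0.68],[0.09,0,0,0,0.68],[0.12,0,0,0,0.68],[0.15,0,0,0,0.68],[0.18,0,0,0,0.68],[0.21,0,0,0,0.68],[0.24,0,0,0,0.68],[0.27,0,0,0,0.68],[0.3,0,0,0,0.68]],
  ],
)

```text
time: 6.52
tool_pos: [0.5567, -0.0911, 0.2797]
ee_rot: [3.142, -0.0, 2.43]
wrist_force: [0.4, -1.1, -0.5]
width: 0.0299
finger_force: 0.3
```

```bash
python3 - <<'E'
from h import *
a=snapshot("top");b=snapshot("side")
B=cv2.resize(np.ascontiguousarray(b["image"][185:265,295:395,::-1]),(700,560),interpolation=cv2.INTER_CUBIC)
cv2.imwrite("pics/push1.png",B)
E
```

```text
(no output)
```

View pics/push1.png

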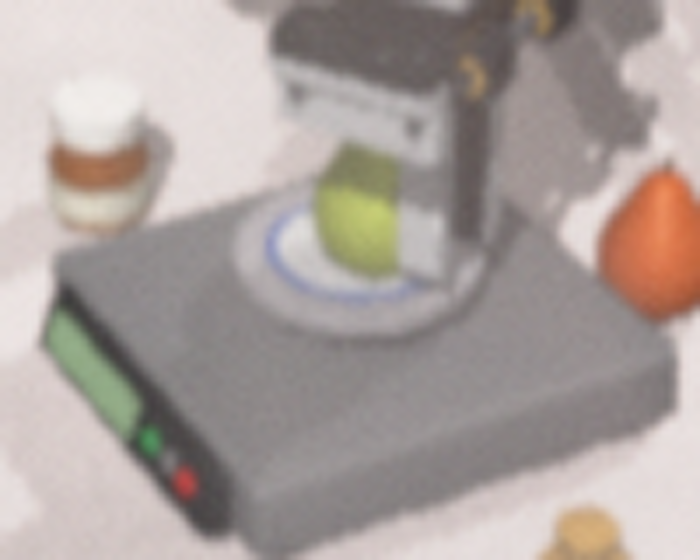

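Side crop: the pear is upright in the cradle and its left edge is at column 315. It should be about 296 when centred, so roughly 9–10 mm remain. I'll push 8 mm more, then back off and check.

apply_moves(
  moves=[
    [[0.02,0,0,0,0.68],[0.04,0,0,0,0.68],[0.06,0,0,0,0.68],[0.08,0,0,0,0.68],[0.1,0,0,0,0.68],[0.12,0,0,0,0.68],[0.14,0,0,0,0.68],[0.16,0,0,0,0.68],[0.17,0,0,0,0.68],[0.17,0,0,0,0.68]],
  ],
)

```text
time: 7.88
tool_pos: [0.5504, -0.0856, 0.2796]
ee_rot: [3.142, -0.0, 2.43]
wrist_force: [0.0, 0.1, 1.1]
width: 0.0301
finger_force: 0.3
```

apply_moves(
  moves=[
    [[-0.05,0,0,0,0.68],[-0.15,0,0,0,0.68],[-0.35,0,0,0,0.68],[-0.7,0,0,0,0.68],[-1.1,0,0,0,0.68],[-1.6,0,0,0,0.68],[-2.1,0,0,0,0.68],[-2.5,0,0,0,0.68],[-2.7,0,0,0,0.68],[-2.8,0,0,0,0.68]],
  ],
)

```text
time: 9.12
tool_pos: [0.6567, -0.1775, 0.2793]
ee_rot: [-3.142, -0.001, 2.43]
wrist_force: [-0.7, -0.5, -0.5]
width: 0.0301
finger_force: 0.0
```

```bash
python3 - <<'E'
from h import *
a=snapshot("top");b=snapshot("side")
A=cv2.resize(np.ascontiguousarray(a["image"][182:232,332:382,::-1]),(400,400),interpolation=cv2.INTER_CUBIC)
B=cv2.resize(np.ascontiguousarray(b["image"][195:245,320:370,::-1]),(400,400),interpolation=cv2.INTER_CUBIC)
cv2.imwrite("pics/chk.png",np.hstack([A,B]))
E
```

```text
(no output)
```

View pics/chk.png

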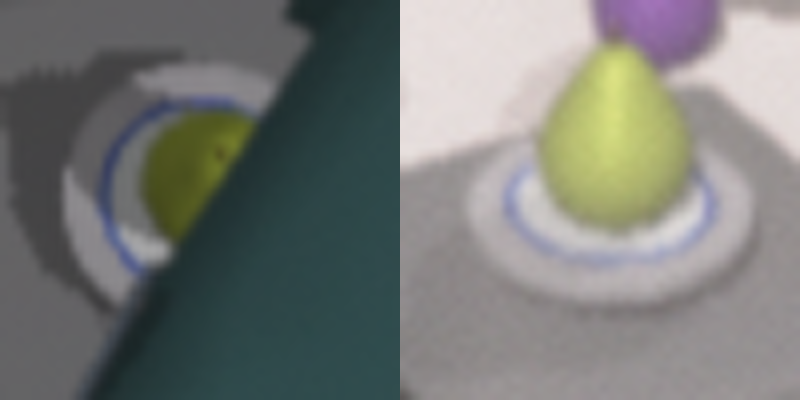

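```bash
python3 - <<'E'
from h import *
a=snapshot("top");o=telemetry.get_obs()
px=lambda x,y:((x+.5)/8-.5+332,(y+.5)/8-.5+182)
C=np.array([.5247,-.0635,.07]);P=atz(a,*px(217,183),.095)
y=o["ee_rot"][2];d=np.array([np.cos(y),np.sin(y)]);n=np.array([np.sin(y),-np.cos(y)])
e=(C-P)[:2];print(P,e,e@d,e@n, "now", (C[:2]-o["tool_pos"][:2])@d)
print("stem",atz(a,*px(220,153),.143)-C)
E
```

```text
[ 0.5252726  -0.06728963  0.095     ] [-0.0005726   0.00378963] 0.002908007243626069 0.0024965375864995504 now 0.17372554896591003
stem [ 0.00050448 -0.00109242  0.073     ]
```

Top/side crops: the pear stands upright inside the ring, about 2–4 mm from the middle. I'll raise the arm clear and confirm with an unobstructed view.

apply_moves(
  moves=[
    [[0,0,-0.6,0,0.68],[0,0,-1.4,0,0.68],[0,0,-2.3,0,0.68],[0,0,-3.1,0,0.68],[0,0,-3.6,0,0.68],[-0.2,-0.8,-3.6,0,0.68],[-0.5,-1.8,-3.6,0,0.68],[-0.8,-2.8,-3.6,0,0.68],[-1,-3.8,-3.6,0,0.68],[-1.3,-4.7,-3.6,0,0.68]],
  ],
)

```text
time: 10.52
tool_pos: [0.5509, -0.3981, 0.4603]
ee_rot: [3.141, 0.0, 2.43]
wrist_force: [0.4, -0.2, 0.5]
width: 0.0302
finger_force: 0.0
```

```bash
python3 - <<'E'
from h import *
a=snapshot("top");b=snapshot("side")
A=cv2.resize(np.ascontiguousarray(a["image"][182:232,332:382,::-1]),(400,400),interpolation=cv2.INTER_CUBIC)
B=cv2.resize(np.ascontiguousarray(b["image"][195:245,320:370,::-1]),(400,400),interpolation=cv2.INTER_CUBIC)
cv2.imwrite("pics/chk2.png",np.hstack([A,B]))
u,v=proj(a,[.5247,-.0635,.095]);print("ideal pear centre in crop",(u-332+.5)*8,(v-182+.5)*8)
E
```

```text
ideal pear centre in crop 207.04567598696485 183.64193928589066
```

View pics/chk2.png

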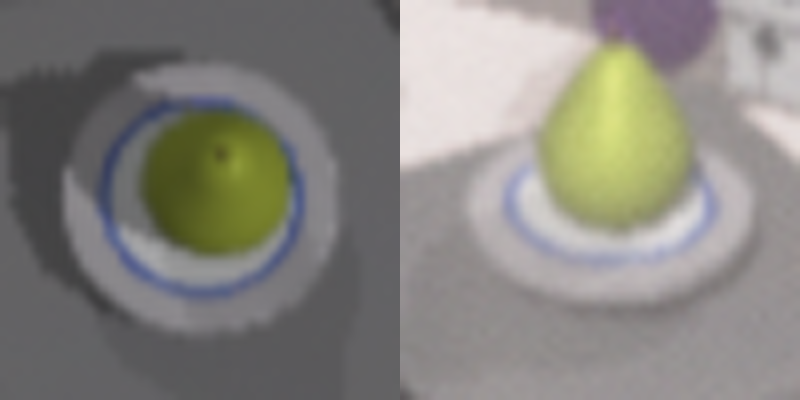

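The top view shows the pear centre at crop (217,182), against (207,184) for a centred pear. That is about 4 mm off, and the side view gives about 2 mm, both inside the 8 mm limit. The arm is clear, so I'm handing in.

```bash
python3 -c "
from bench import ticket
print(ticket.close_job())"
```

```text
the job is handed in; nothing more can be done
None
```

The green pear stands upright and at rest inside the blue ring, about 2–4 mm from the pan's middle by the camera images (limit 8 mm); the arm is clear and the job is handed in, but no verdict was returned.

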